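Tap the toy bird to the middle of the arch

TASK

The little teal wooden bird has been left off-centre, near one end of the top of the red arch. With the fingertips tap or nudge it lightly, low on its round foot, until it stands upright in the middle of the arch's top, then leave it standing still. Do not pinch or lift the bird or tip it over, and leave the arch and all the other toys where they are.

Things in the scene. Friction and masses are not known exactly. Their poses are not given: they have to be found in the camera images.
- bird: Teal wooden bird on a round foot, loose, 30 g, 60 mm tall, on the arch. Origin: centre of the foot's underside; z up, x to its orange beak. The foot, its widest part, is a 34 mm disc with upright rim 4 to 10 mm above the underside, bevelled below to a 22 mm flat: the bird topples if pushed higher than about 15 mm above the arch's top or struck at 0.1 m/s or more. It slides with friction about 0.6.
- arch_mid (a point): Centre of the arch's flat top face, 85 mm above the tabletop: the bird's origin belongs here. x along the arch's length (the top is 110 mm long), y across it (50 mm deep), z up.
- arch: Red wooden arch block, loose, about 200 g, 110 mm long (x), 50 mm deep (y), 85 mm high, with an opening 64 mm wide and 60 mm high through it along y. Origin: centre of its underside on the tabletop.
- bus: Blue toy bus, loose, 110 x 46 x 50 mm, parked in the arch's opening and poking out on either side. Origin: centre of its underside, x to its nose. Leave alone.
- jar: Clear glass jar of coloured beads with closed steel lid, loose, 90 mm diameter, 130 mm tall. Origin: centre of its underside. Leave alone.
- cup: Purple silicone cup, loose, 72 mm across the rim, 75 mm tall. Origin: centre of its underside. Leave alone.
- rings: Tower of stacked coloured rings, one loose piece, 84 mm diameter, 124 mm tall. Origin: centre of its underside. Leave alone.
- tree: Green toy tree on a wooden foot, loose, 52 mm diameter, 90 mm tall. Origin: centre of its underside. Leave alone.
- roof: Green triangular roof block, loose, 70 x 35 mm, 35 mm tall, ridge along its y. Origin: centre of its underside. Leave alone.
- pillar: Plain wooden pillar block, loose, standing cylinder 35 mm diameter, 60 mm tall. Origin: centre of its underside. Leave alone.

How it is judged:
By the outcome, as a careful person would: the job done as asked, in the order asked, and still so for the second after the job is handed in, with the robot touching nothing.
It also fails if it takes over 42 s, if anything falls off the work surface, if the arm or the gripper's body presses on something with over 40 N, if the wrist force passes 120 N, or if a joint passes its speed limit or range.

ROBOT

A 7-joint arm with a two-finger parallel gripper is mounted at the origin on the work surface. World frame = base frame: x ahead of the robot, y to its left, z up, the work surface at z = 0. Lengths are in mm, angles in rad, forces in N, time in s.
With the tool pointing down it reaches from about 400 to 875 mm from the base axis. Payload 4.4 kg.
Tool frame: the origin (TCP) lies at the very end of the fingers, on their centre line; the grasp point (between the pads) lies 19 mm behind it; y points along the fingers, z is the direction in which the jaws open and shut, and the axes are right-handed (so a half turn about y gives the same grasp; the last joint's range is limited). The gripper opens to 85 mm and grips with 20 to 120 N. Pads are 22 mm wide; open, the fingers measure 114 mm over their backs; the gripper's body (76 mm by 85 mm) begins 54 mm behind the grasp point. The pads swing forward as they close: fully open they stand 13 mm farther back than shut.
Start: joints at [-1.215, 0.628, 0.038, 1.517, -0.027, 0.996, -0.02], TCP at [266.091, 593.054, 231.313] pointing down, gripper open.
Joint ranges: [-3.06, 3.06], [-0.37, 2.12], [-1.25, 1.32], [0.18, 2.47], [-1.1, 4.24], [0.23, 1.98], [-2.94, 2.94]. Speed limits (rad/s): [2.57, 2.57, 3.14, 3.14, 3.14, 3.14, 3.14].

INTERFACE

Orientations are given as [roll, pitch, yaw] about the fixed x, y, z axes, in that order (R = Rz(yaw) Ry(pitch) Rx(roll)).
In Python, from cell import * gives the robot as it stands.
- The arm moves only by the tool apply_moves, never from a script. Its argument "targets" is a list of rows, each a list of 6 numbers: the shift along the tool's x, y, z in units of 40 mm (1.0 is 40 mm), then the turn, a rotation vector about the tool's x, y, z in units of 8 degrees (1.0 is 8 degrees). A call has 1 to 12 rows; each row shifts and turns the commanded pose from where the row before left it, along the tool's axes as they then stand; what a row does not reach is not made up. A row lasts 1/8 s, in which the tool goes at most 62.5 mm and 10.7 degrees, less where a joint would pass 70% of its speed; a pose out of reach is approached as far as the arm can. A call is refused whole if a number of a shift passes 1 or a number of a turn 1, either way. A call with a gripper value outside its range is refused whole. "jaw" is the gripper command: -1 is shut, 1 is fully open, values between are in proportion, set as the call begins (left out, the last holds). The fingers move at their own pace and stop on an object; the grip force is fixed at half the most. Time passes only in rows, so rows that do not move let the fingers close. It gives the time, the measured TCP pose, the force and the opening at its end, in the units of the state.
- read_state(): the state, without advancing time (a new reading comes with each control period).
- get_image(name): name is "scene" or "top"; returns the picture (420x560x3 uint8, red, green, blue); there is no depth.
- calibration(name): a dict with "fx", "fy", "cx", "cy" (pixels), "k1" (the pictures are not rectified: a ray, as slopes to the right and down, at radius r is drawn at 1 + k1 r^2 times it, then the intrinsics apply), "world_from_camera" (4x4, takes a point from camera to world coordinates). Camera axes: x right, y down, z forward; pixel columns grow to the right and rows downward; lengths in mm; the calibration is good to about 2 mm. A picture is of the moment at which its call begins. calibration takes no time and is no camera call.
- finish_job(): hands the job in, once; it reports no verdict.
The state is a dict: "clock": time; "qpos": joint angles; "qd": joint speeds; "tau": joint torques, N m; "eef_pos": TCP position; "tool_rot": TCP orientation; "force": force on the tool from outside, world axes, zero at the start; "torque": the same for the moment, N m; "width": finger opening in mm.
Only numpy, scipy, OpenCV 4.12 (cv2) and the standard library are available. Lean on these libraries where they do the work, as an engineer would, in place of code of your own. Each camera call takes 0.05 s, during which the arm holds its last target. There are 200 camera calls.

## Working session

There is one attempt and no reset: what is moved stays moved. The work goes in short steps, Python scripts to look and compute and a tool call to move; the robot and the scene stay as the last step left them, time stands still between calls to the robot, and variables do not carry over. Pictures are saved under pics/ and viewed, about 8 in all and at most 12, crops included, and the job is handed in when it is done.

Besides the shell and the picture viewer there is one more tool, called after "Call:" as name([rows], argument=value, ...), one row to a line, values as JSON. apply_moves: Moves the arm, as the interface text tells. Its arguments: {"type":"object","properties":{"targets":{"type":"array"},"jaw":{"type":"number"}},"required":["targets"]}

```bash
mkdir -p pics; ls
python3 - <<'E'
from cell import *
import cv2
s=read_state();print({k:np.round(v,3) if 0 else v for k,v in s.items()})
for n in("scene","top"):
    im=get_image(n);cv2.imwrite(f"pics/{n}0.png",im[:,:,::-1]);print(n,calibration(n))
E
```

```text
pics
{'clock': 0.0, 'qpos': array([-1.21481517,  0.62935213,  0.03845755,  1.51835867, -0.0269857 ,
        0.99627965, -0.02003961]), 'qd': array([ 0.00064482,  0.00025419,  0.0002704 , -0.0016283 ,  0.00097044,
       -0.00237869, -0.00052497]), 'tau': array([-4.77065405e-04, -5.63411021e+01,  1.22614469e+00, -1.93448210e+01,
        1.09723915e-02,  1.06607610e-02, -2.54661597e-05]), 'eef_pos': array([265.83513789, 592.48112401, 230.38845894]), 'tool_rot': array([-1.57267512e+00, -4.60764602e-05, -4.21825340e-01]), 'force': array([ 0.59991785, -0.34190027, -0.3273047 ]), 'torque': array([-0.0231959 , -0.01356168, -0.01302967]), 'width': 85.49387812903763}
scene {'fx': 534.0681963778517, 'fy': 534.0681963778517, 'cx': 274.10164288234665, 'cy': 207.71485523068554, 'k1': -0.11483066030039879, 'world_from_camera': array([[ 3.54746919e-01,  7.04178716e-01, -6.15050372e-01,
         1.28427525e+03],
       [ 9.34879376e-01, -2.58393763e-01,  2.43378748e-01,
        -2.96619199e+02],
       [ 1.24569541e-02, -6.61335769e-01, -7.49986550e-01,
         9.17760566e+02],
       [ 0.00000000e+00,  0.00000000e+00,  0.00000000e+00,
         1.00000000e+00]])}
top {'fx': 541.2712529304946, 'fy': 541.2712529304946, 'cx': 282.2480397493268, 'cy': 204.9770695431818, 'k1': -0.11916521572767455, 'world_from_camera': array([[-1.14345370e-03, -9.97154052e-01,  7.53822897e-02,
         4.78682241e+02],
       [-9.99949499e-01,  1.89280672e-03,  9.87000981e-03,
         2.47145115e+00],
       [-9.98460438e-03, -7.53671969e-02, -9.97105859e-01,
         1.41216988e+03],
       [ 0.00000000e+00,  0.00000000e+00,  0.00000000e+00,
         1.00000000e+00]])}
```

View pics/scene0.png

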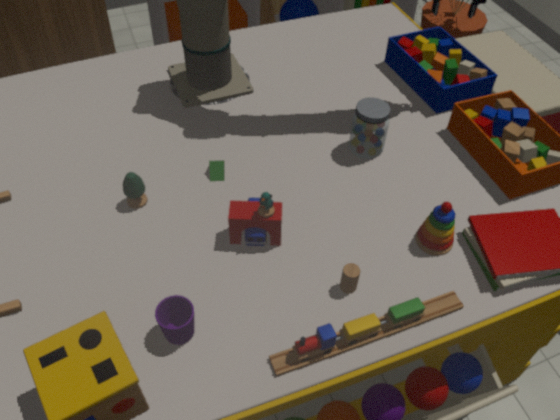

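View pics/top0.png

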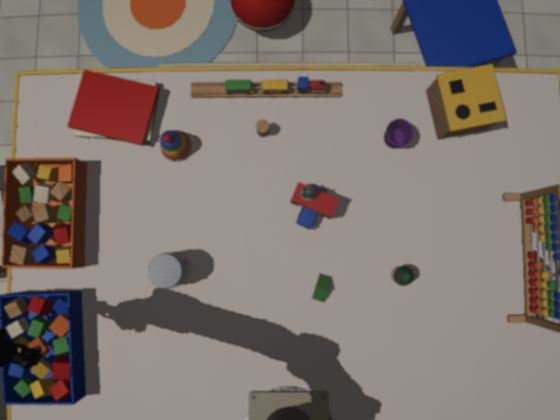

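The scene view has the arch near (256,222) and the bird near (267,203). In the top view they are at about (316,200) and (309,191). I'll enlarge both.

Run:
```python
import cv2,numpy as np
a=cv2.imread("pics/scene0.png")[180:255,215:300];b=cv2.imread("pics/top0.png")[170:240,275:355]
a=cv2.resize(a,None,fx=7,fy=7,interpolation=cv2.INTER_CUBIC)[:,:];b=cv2.resize(b,None,fx=7,fy=7,interpolation=cv2.INTER_CUBIC)
cv2.imwrite("pics/ca.png",a);cv2.imwrite("pics/cb.png",b)
```

```text
(no output)
```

View pics/ca.png

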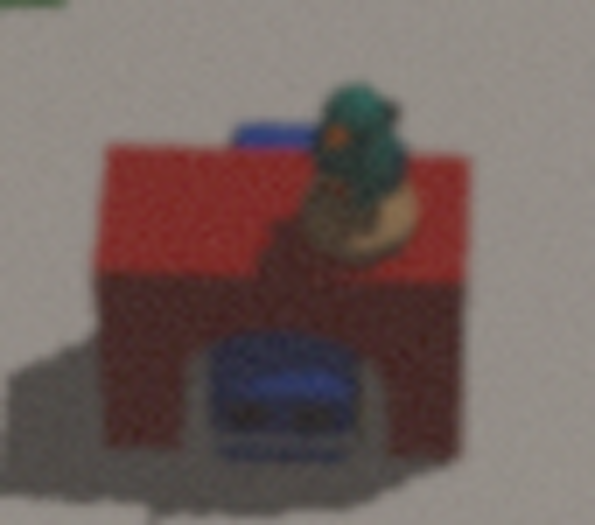

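View pics/cb.png

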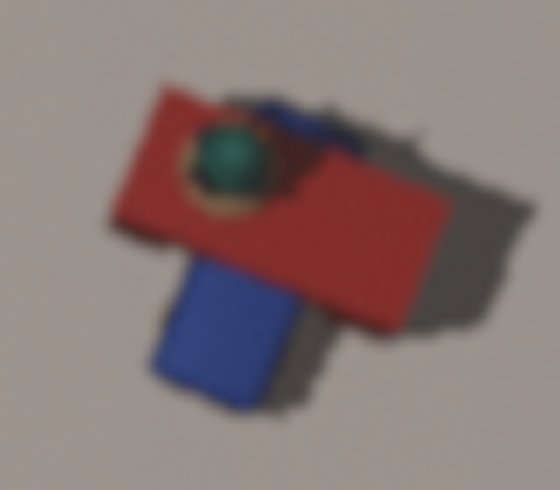

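```bash
cat > h.py <<'E'
from cell import *
import numpy as np, cv2
from scipy.optimize import least_squares
def proj(n,P):
    c=calibration(n);T=np.linalg.inv(c["world_from_camera"]);q=np.atleast_2d(P)@T[:3,:3].T+T[:3,3]
    s=q[:,:2]/q[:,2:];s=s*(1+c["k1"]*(s**2).sum(1,keepdims=True))
    return s*[c["fx"],c["fy"]]+[c["cx"],c["cy"]]
def tri(ps,pt):
    return least_squares(lambda X:np.r_[proj("scene",X)[0]-ps,proj("top",X)[0]-pt],[600,0,80]).x
def onplane(n,p,z):
    X=least_squares(lambda X:proj(n,[X[0],X[1],z])[0]-p,[600,0]).x
    return np.r_[X,z]
sc=lambda u,v:np.array([215+(u+.5)/7-.5,180+(v+.5)/7-.5])
tp=lambda u,v:np.array([275+(u+.5)/7-.5,170+(v+.5)/7-.5])
E
python3 - <<'E'
from h import *
np.set_printoptions(precision=1,suppress=True)
S=[(107,147),(470,156),(465,283),(99,273)];T=[(397,328),(113,213),(167,86),(452,204)]
C=[tri(sc(*a),tp(*b)) for a,b in zip(S,T)]
C=np.array(C);print(C,C.mean(0))
print([np.linalg.norm(C[i]-C[(i+1)%4]) for i in range(4)])
for n,f,L in(("scene",sc,S),("top",tp,T)):
    D=np.array([onplane(n,f(*a),85) for a in L]);print(n,D.mean(0),D, np.linalg.norm(D[0]-D[1]))
d=C[1]-C[0]+C[2]-C[3];print("ang",np.arctan2(d[1],d[0]))
print("bird",onplane("scene",sc(361,221),89),onplane("top",tp(228,168),92),tri(sc(361,217),tp(228,168)))
E
```

```text
[[ 550.3 -105.8   84.4]
 [ 591.2   -5.3   84.6]
 [ 636.3  -24.5   83.5]
 [ 594.7 -123.9   82.4]] [593.1 -64.9  83.8]
[np.float64(108.46694595388682), np.float64(48.949268404140085), np.float64(107.75383631154597), np.float64(47.99158569349675)]
scene [594.1 -65.3  85. ] [[ 550.6 -106.6   85. ]
 [ 591.5   -5.6   85. ]
 [ 637.4  -25.    85. ]
 [ 597.  -123.9   85. ]] 109.0539297912145
top [593.1 -64.7  85. ] [[ 550.6 -104.8   85. ]
 [ 591.3   -5.2   85. ]
 [ 636.1  -24.4   85. ]
 [ 594.2 -124.5   85. ]] 107.52470264942906
ang 1.1792211632688219
bird [607.8 -46.4  89. ] [606.4 -45.5  92. ] [606.6 -45.8  89.3]
```

Call:
apply_moves([
  [0.4,0,-0.28,0,0,0],
  [0.8,0,-0.55,0,0,0],
  [0.8,0,-0.55,0,0,0],
  [0.8,0,-0.55,0,0,0],
  [0.8,0,-0.55,0,0,0],
  [0.8,0,-0.55,0,0,0],
  [0.8,0,-0.55,0,0,0],
  [0.8,0,-0.55,0,0,0],
  [0.8,0,-0.55,0,0,0],
  [0.4,0,-0.28,0,0,0],
], jaw=-1)

```text
clock: 1.35
eef_pos: [448.8, 290.5, 231.4]
tool_rot: [-1.572, -0.001, -0.426]
force: [0.7, 0.0, -0.1]
width: 0.5
```

Call:
apply_moves([
  [0.4,0,-0.28,0,0,0],
  [0.8,0,-0.55,0,0,0],
  [0.8,0,-0.55,0,0,0],
  [0.8,0,-0.55,0,0,0],
  [0.8,0,-0.55,0,0,0],
  [0.8,0,-0.55,0,0,0],
  [0.8,0,-0.55,0,0,0],
  [0.8,0,-0.55,0,0,0],
  [0.8,0,-0.55,0,0,0],
  [0.4,0,-0.28,0,0,0],
])

```text
clock: 2.6
eef_pos: [629.8, -6.6, 231.0]
tool_rot: [-1.571, -0.0, -0.423]
force: [-0.2, 0.3, -0.2]
width: -0.1
```

Call:
apply_moves([
  [0,0,0,0,-0.9,0],
  [0,0,0,0,-1,0],
  [0,0,0,0,-1,0],
  [0,0,0,0,-1,0],
  [0,0,0,0,-1,0],
  [0,0,0,0,-1,0],
  [0,0,0,0,-1,0],
  [0,0,0,0,-1,0],
  [0,0,0,0,-1,0],
  [0,0,0,0,-1,0],
  [0,0,0,0,0,0],
])

```text
clock: 3.98
eef_pos: [628.8, -3.6, 231.2]
tool_rot: [-1.57, -0.001, 0.961]
force: [-0.5, 0.0, 0.5]
width: 0.0
```

Call:
apply_moves([
  [0,0.4,-0.15,0,0,0],
  [0,0.7,0,0,0,0],
  [0,0.7,0,0,0,0],
  [0,0.7,0,0,0,0],
  [0,0.5,0,0,0,0],
  [0,0.25,0,0,0,0],
  [0,0.15,0,0,0,0],
  [0,0,0,0,0,0],
])

```text
clock: 4.97
eef_pos: [634.1, -8.2, 95.2]
tool_rot: [-1.571, 0.0, 0.96]
force: [-0.3, -1.1, -0.5]
width: -0.0
```

Run:
```python
from h import *
a=cv2.resize(get_image("scene")[170:255,215:315,::-1],None,fx=7,fy=7,interpolation=cv2.INTER_CUBIC)
cv2.imwrite("pics/c1.png",a);s=read_state();print(s["eef_pos"],s["tool_rot"])
p=proj("scene",s["eef_pos"])[0];print((p-[215,170])*7+3)
```

```text
[634.45583069  -8.17699244  95.67836006] [-1.57144095e+00 -4.84372508e-04  9.60239919e-01]
[516.13785268 306.75063658]
```

View pics/c1.png

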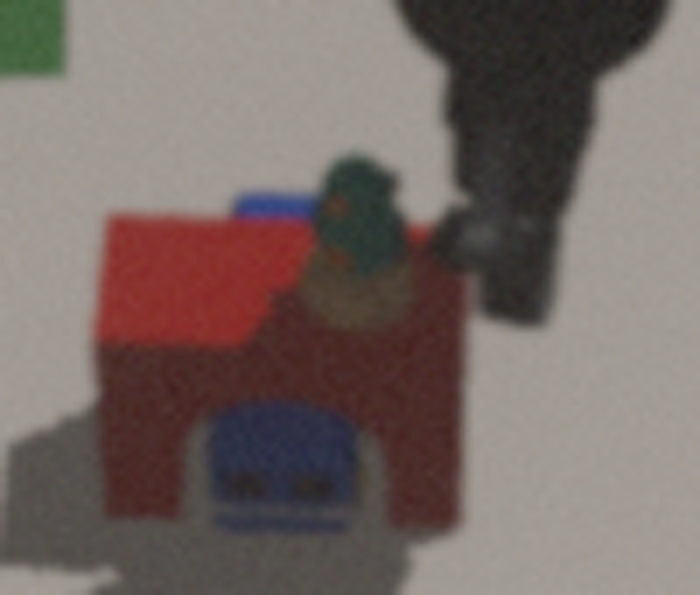

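Finger tip at (515,320), about 19 mm clear of the foot rim at (410,290). The dark lump at (455,238) is a knuckle, outward and higher up, so it is clear of the bird. Next I lower to rim height and push gently.

Call:
apply_moves([
  [0,0.08,0.025,0,0,0],
  [0,0.08,0,0,0,0],
  [-0.1,0,0,0,0,0],
  [-0.1,0,0,0,0,0],
  [-0.1,0,0,0,0,0],
  [-0.06,0,0,0,0,0],
  [-0.06,0,0,0,0,0],
  [-0.06,0,0,0,0,0],
  [0,0,0,0,0,0],
])

```text
clock: 6.15
eef_pos: [622.2, -23.6, 88.9]
tool_rot: [-1.571, 0.0, 0.96]
force: [-0.3, -0.1, 0.1]
width: -0.4
```

Run:
```python
from h import *
a=cv2.resize(get_image("scene")[170:255,215:315,::-1],None,fx=7,fy=7,interpolation=cv2.INTER_CUBIC)
cv2.imwrite("pics/c2.png",a);s=read_state();print(s["eef_pos"],s["tool_rot"],s["force"])
```

```text
[622.26237121 -23.39652354  88.9270264 ] [-1.57081356e+00 -9.57691570e-05  9.60417359e-01] [-1.02182984 -0.04226849  0.05843156]
```

View pics/c2.png

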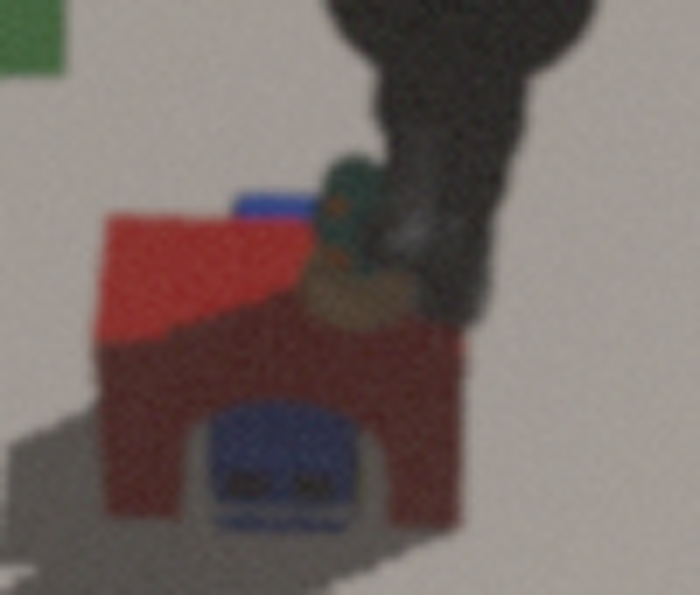

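The bird has not moved (foot still spans 303–418) and the finger is about at the rim. Pushing slowly, 16 mm.

Call:
apply_moves([
  [-0.05,0,0,0,0,0],
  [-0.05,0,0,0,0,0],
  [-0.05,0,0,0,0,0],
  [-0.05,0,0,0,0,0],
  [-0.05,0,0,0,0,0],
  [-0.05,0,0,0,0,0],
  [-0.05,0,0,0,0,0],
  [-0.05,0,0,0,0,0],
  [0,0,0,0,0,0],
])

```text
clock: 7.32
eef_pos: [612.9, -36.8, 88.9]
tool_rot: [-1.571, 0.0, 0.96]
force: [1.4, 0.6, 0.0]
width: 0.0
```

Run:
```python
from h import *
a=cv2.resize(get_image("scene")[170:255,215:315,::-1],None,fx=7,fy=7,interpolation=cv2.INTER_CUBIC)
cv2.imwrite("pics/c3.png",a);s=read_state();print(s["eef_pos"],s["tool_rot"],s["force"])
```

```text
[612.95401173 -36.68190784  88.84774583] [-1.57066132e+00  2.16694507e-04  9.60259450e-01] [ 0.4537244   0.21837386 -0.26642345]
```

View pics/c3.png

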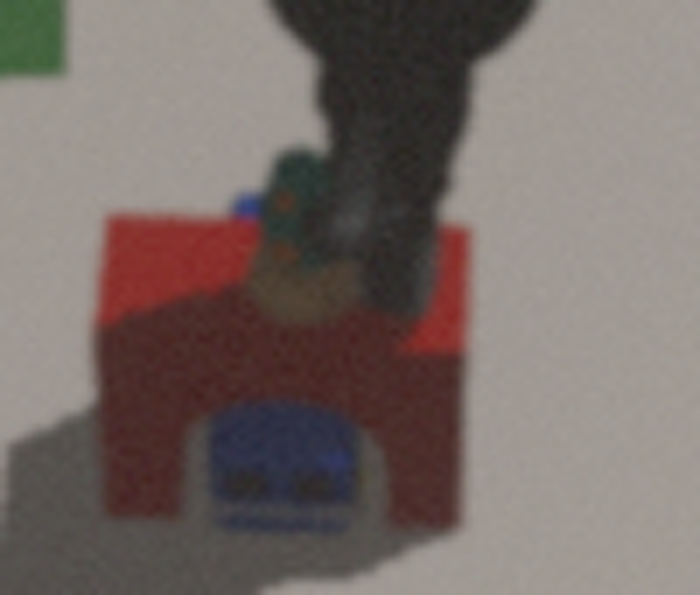

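Run:
```python
from h import *
M=np.array([593.6,-65.]);d=np.array([-.573,-.819]);e=np.array([-.819,.573])
b=onplane("scene",sc(306,211),89)[:2];print(b,(M-b)@d,(M-b)@e)
t=np.array([612.9,-36.8]);print((M-t)@d,(t-M)@e)
def u(p):return proj("scene",p)[0]
# expected crop position (c1 crop) of foot rim when at mid
th=np.linspace(0,6.28,200);P=np.c_[M[0]+17*np.cos(th),M[1]+17*np.sin(th),0*th+89]
q=(u(P)-[215,170])*7+3;print("want left,right,bottom",q[:,0].min(),q[:,0].max(),q[:,1].max())
```

```text
[598.52849441 -60.23985292] 6.722587752147102 1.3088726460907105
34.15469999999998 0.35190000000003835Traceback (most recent call last):
  File "<stdin>", line 8, in <module>
IndexError: too many indices for array: array is 1-dimensional, but 2 were indexed
```

Call:
apply_moves([
  [-0.04,0,0,0,0,0],
  [-0.04,0,0,0,0,0],
  [-0.04,0,0,0,0,0],
  [-0.04,0,0,0,0,0],
  [0,0,0,0,0,0],
  [0.05,0,0,0,0,0],
  [0.2,0,0,0,0,0],
  [0.4,0,0,0,0,0],
  [0.4,0,0,0,0,0],
  [0.4,0,0,0,0,0],
])

```text
clock: 8.62
eef_pos: [643.5, 7.6, 88.9]
tool_rot: [-1.571, -0.001, 0.962]
force: [0.3, -1.1, 0.0]
width: -0.3
```

Call:
apply_moves([
  [0.4,-0.4,0,0,0,0],
  [0.8,-0.6,0,0,0,0],
  [0.8,-0.6,0,0,0,0],
  [0.8,-0.6,0,0,0,0],
  [0.4,-0.4,0,0,0,0],
  [0,0,0,0,0,0],
])

```text
clock: 9.38
eef_pos: [717.1, 113.8, 194.1]
tool_rot: [-1.572, -0.003, 0.963]
force: [0.7, 0.2, -1.3]
width: 0.0
```

Run:
```python
from h import *
f=lambda a:cv2.resize(a[...,::-1],None,fx=7,fy=7,interpolation=cv2.INTER_CUBIC)
cv2.imwrite("pics/s4.png",f(get_image("scene")[180:255,215:300]));cv2.imwrite("pics/t4.png",f(get_image("top")[170:240,275:355]))
```

```text
(no output)
```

View pics/s4.png

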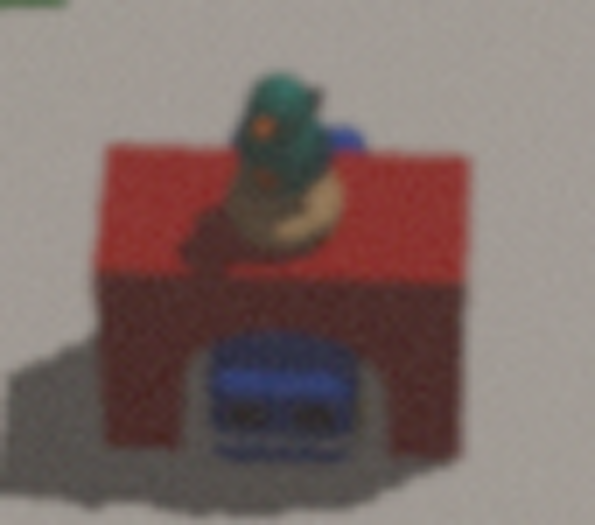

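View pics/t4.png

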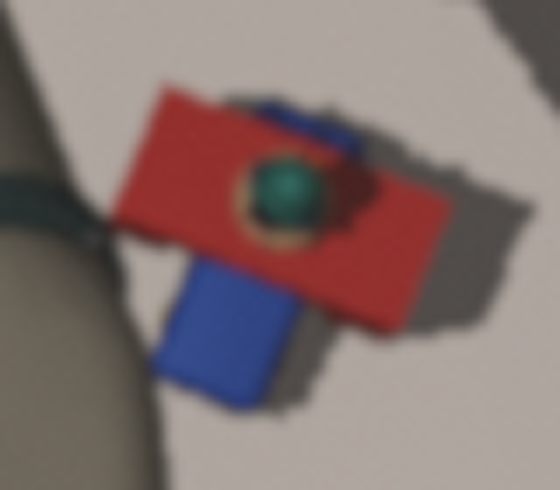

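Run:
```python
from h import *
M=np.array([593.6,-65.]);u=np.array([.382,.924]);n=np.array([-.924,.382])
S=np.mean([onplane("scene",sc(*a),85) for a in [(107,147),(470,156),(465,283),(99,273)]],0)[:2]
T=np.mean([onplane("top",tp(*a),85) for a in [(397,328),(113,213),(167,86),(452,204)]],0)[:2]
for nm,b,m in(("scene",onplane("scene",sc(286,209),89),S),("top",onplane("top",tp(281,202),93),T)):
    b=b[:2];print(nm,b,m,(b-m)@u,(b-m)@n)
# sharpen: foot mask tan in both images
s=read_state();print(s["clock"],s["eef_pos"])
# overlay of the rim circle for a perfect placing
for nm,f,m,o in(("scene",'s4',S,(215,180)),("top",'t4',T,(275,170))):
    im=cv2.imread(f"pics/{f}.png")
    th=np.linspace(0,6.28,120)
    for z,c in((89,(255,255,255)),(95,(0,255,255))):
        q=np.array([proj(nm,[m[0]+17*np.cos(t),m[1]+17*np.sin(t),z])[0] for t in th]);q=(q-o)*7+3
        cv2.polylines(im,[q.round().astype(np.int32)],True,c,1)
    im=cv2.resize(im[:490,:560],None,fx=.7,fy=.7);globals()[f]=im
cv2.imwrite("pics/ov.png",np.hstack([s4,t4]))
```

```text
scene [595.761301   -65.50736068] [594.13383817 -65.26354168] 0.39640203911341926 -1.596914519548422
top [594.32615484 -63.90854918] [593.05184977 -64.71892882] 1.2355753283448816 -0.8678928659375247
9.475 [715.30238996 110.24227723 191.93393978]
```

View pics/ov.png

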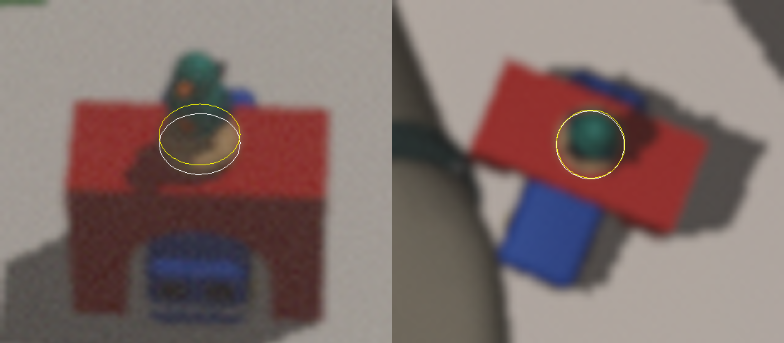

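The drawn rim for a perfect placing matches the foot in both views, to within about 1.5 mm. The bird is upright, and the arch and bus are where they were. I'm handing in.

```bash
python3 -c "
from cell import *
print(finish_job())"
```

```text
the job is handed in; nothing more can be done
None
```

The bird is standing upright in the middle of the arch's top, and the job was handed in at about 9.5 s on the clock, with the arm well clear.

I shut the gripper and slid the bird slowly (13–16 mm/s) about 23 mm along the top. The fingertips stayed about 4 mm above the arch, against the rim of the round foot. Then I backed off and raised the arm.

**Final position:** the foot centre is about 0.4–1.2 mm from the middle along the arch, and about 0.9–1.6 mm across it. The two camera views agree to within about 1 mm, which is inside the 2 mm calibration error.

**Other toys:** the arch and bus look unmoved in the close-ups before and after. I did not check the other toys again, but the gripper stayed well away from them. Force readings stayed below about 2 N at every check.

No check failed.

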